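Rack the row of forming stakes in their painted sockets

TASK

The tank job is finished: move the four forming stakes, one by one, out of the wooden bench block and back into the steel storage rack, each in the socket painted the colour of its flange, so that the row stands in the rack's own colour order. Lower each stake until its flange sits on the tube and it stands upright, without letting it drop, and leave the hammer and the tin where they are.

Things in the scene. Friction and masses are not known exactly. Their poses are not given: they have to be found in the camera images.
- red_head (a point): Steel stake, red flange, 0.4 kg, loose; centre of its head, on its upright axis: the grasp. Head: ball 38 mm in diameter. Flange: 52 mm disc, top 28, underside 34 mm below here; under it a 16 mm shank, tip 94 mm below here. Starts hanging by the flange in a 32 mm hole of the bench block (top 75 mm up, holes 90 mm apart); lift 62 mm to clear. Turn is free.
- yellow_head (a point): Steel stake, yellow flange, 0.4 kg, loose; centre of its head, on its upright axis: the grasp. Head: round mushroom dome, 44 mm in diameter, its rim from 6 mm below to 6 mm above here. Flange: 52 mm disc, top 28, underside 34 mm below here; under it a 16 mm shank, tip 94 mm below here. Starts hanging by the flange in a 32 mm hole of the bench block (top 75 mm up, holes 90 mm apart); lift 62 mm to clear. Turn is free.
- blue_head (a point): Steel stake, blue flange, 0.4 kg, loose; centre of its head, on its upright axis: the grasp. Head: square block 34 x 34 x 32 mm high, sides along this point's x and y. Flange: 52 mm disc, top 28, underside 34 mm below here; under it a 16 mm shank, tip 94 mm below here. Starts hanging by the flange in a 32 mm hole of the bench block (top 75 mm up, holes 90 mm apart); lift 62 mm to clear. Turn is free.
- green_head (a point): Steel stake, green flange, 0.4 kg, loose; centre of its head, on its upright axis: the grasp. Head: half-round ridge 56 mm long (this point's x), 26 wide (y), 32 high. Flange: 52 mm disc, top 28, underside 34 mm below here; under it a 16 mm shank, tip 94 mm below here. Starts hanging by the flange in a 32 mm hole of the bench block (top 75 mm up, holes 90 mm apart); lift 62 mm to clear. Turn is free.
- red_mouth (a point): Mouth of the red socket of the steel storage rack, fixed: top centre of an upright square tube, 42 mm outside, 32 inside, 69 deep, top 85 mm above the bench; x, y along its sides, y along the row (sockets 90 mm apart). Shank goes in with 8 mm spare each side; flange rests on the tube's top, head centre then 34 mm above this point.
- yellow_mouth (a point): Mouth of the yellow socket of the steel storage rack, fixed: top centre of an upright square tube, 42 mm outside, 32 inside, 69 deep, top 85 mm above the bench; x, y along its sides, y along the row (sockets 90 mm apart). Shank goes in with 8 mm spare each side; flange rests on the tube's top, head centre then 34 mm above this point.
- blue_mouth (a point): Mouth of the blue socket of the steel storage rack, fixed: top centre of an upright square tube, 42 mm outside, 32 inside, 69 deep, top 85 mm above the bench; x, y along its sides, y along the row (sockets 90 mm apart). Shank goes in with 8 mm spare each side; flange rests on the tube's top, head centre then 34 mm above this point.
- green_mouth (a point): Mouth of the green socket of the steel storage rack, fixed: top centre of an upright square tube, 42 mm outside, 32 inside, 69 deep, top 85 mm above the bench; x, y along its sides, y along the row (sockets 90 mm apart). Shank goes in with 8 mm spare each side; flange rests on the tube's top, head centre then 34 mm above this point.
- hammer: Ball-peen hammer lying on the bench between the two racks, a bystander, about 0.7 kg. Its origin is on the bench below the head (100 mm wide, along its y); the wooden handle reaches 280 mm along its -x. At most 27 mm high.
- can: Closed tin with a blue band, standing on the bench beyond the racks, a bystander; 66 mm in diameter, 100 mm high, origin at the centre of its underside.
Not all that is in view belongs to the job. What is shaped like the part that bears blue_head but orange, purple or turquoise is not meant.

How it is judged:
By the outcome, as a careful person would: the job done as asked, in the order asked, and still so for the second after the job is handed in, with the robot touching nothing.
It also fails if it takes over 112 s, if anything falls off the work surface, if the arm or the gripper's body presses on something with over 40 N, if the wrist force passes 120 N, or if a joint passes its speed limit or range.

ROBOT

A 6-joint arm with a two-finger parallel gripper is mounted at the origin on the work surface. World frame = base frame: x ahead of the robot, y to its left, z up, the work surface at z = 0. Lengths are in m, angles in degrees, forces in N, time in s.
With the tool pointing down it reaches from about 0.425 to 0.95 m from the base axis. Payload 3.5 kg.
Tool frame: the origin (TCP) lies on the mounting face of the last link; the fingertips stand 173 mm ahead of it and the grasp point (between the pads) lies 155 mm ahead of it; z points along the fingers, y is the line along which they close (so a half turn about z gives the same grasp; the last joint's range is limited). The gripper opens to 85 mm and grips with 20 to 120 N. Pads are 22 mm wide; open, the fingers measure 114 mm over their backs; the gripper's body (76 mm by 85 mm) begins 54 mm behind the grasp point. The pads swing forward as they close: fully open they stand 13 mm farther back than shut.
Start: joints at [-79.584, 16.404, 90.338, -0, 73.258, -8.594], TCP at [0.22, -0.638, 0.405] pointing down, gripper open.
Joint ranges: [-158.93, 158.93], [-51.34, 127.21], [12.03, 142.37], [-87.48, 267.48], [13.55, 161.25], [-162.69, 162.69]. Speed limits (degrees/s): [159.86, 159.86, 180, 180, 180, 180].

INTERFACE

Orientations are given as [roll, pitch, yaw] about the fixed x, y, z axes, in that order (R = Rz(yaw) Ry(pitch) Rx(roll)).
In Python, from bench import get_state, vision, manip gives the robot as it stands. The module is installed in compiled form; this text tells all that it offers.
- The arm moves only by the shell command python3 -m inch 'ROWS' [FORCE]. ROWS is JSON, one flat list of numbers, 7 for each row, row after row: the shift along the tool's x, y, z in mm, then the turn, a rotation vector about the tool's x, y, z in rad, then the opening, from 0 (shut) to 1 (fully open). In form: [dx, dy, dz, rx, ry, rz, claw, dx, dy, dz, rx, ry, rz, claw, ...]. A call has exactly 10 rows; each row shifts and turns the commanded pose from where the row before left it, along the tool's axes as they then stand; what a row does not reach is not made up. A row lasts 1/8 s, in which the tool goes at most 62.5 mm and 10.7 degrees, less where a joint would pass 70% of its speed; a pose out of reach is approached as far as the arm can. A call is refused whole if a number of a shift passes 62.5 or a number of a turn 0.188, either way. A call with a gripper value outside its range is refused whole. The fingers move at their own pace and stop on an object; FORCE is the grip in N (left out, the last holds). Time passes only in rows, so rows that do not move let the fingers close, or fill a call up. It gives the time, the measured TCP pose, the force, the opening and the grip force at its end, in the units of the state.
- get_state(): the state, without advancing time (a new reading comes with each control period).
- vision.capture(name): name is "scene" or "top"; returns the picture (480x640x3 uint8, red, green, blue); there is no depth.
- vision.get_calibration(name): a dict with "K" (3x3 intrinsics, pixels), "dist" ([k1, k2, p1, p2, k3] as OpenCV has them; the pictures are not rectified), "rvec" (rotation vector, rad) and "tvec" (3), from world to camera coordinates, as OpenCV has them. Camera axes: x right, y down, z forward; pixel columns grow to the right and rows downward; lengths in m; the calibration is good to about 2 mm. A picture is of the moment at which its call begins. get_calibration takes no time and is no camera call.
- manip.hand_in(): hands the job in; it is judged then, once.
The state is a dict: "clock": time; "joint_pos": joint angles; "joint_vel": joint speeds; "joint_torque": joint torques, N m; "ee_pos": TCP position; "ee_rot": TCP orientation; "contact_force": force on the tool from outside, world axes, zero at the start; "wrist_torque": the same for the moment, N m; "width": opening from 0.0 (shut) to 1.0 (fully open); "grasp_force": force on a finger pad.
Only numpy, scipy, OpenCV 4.12 (cv2) and the standard library are available. Lean on these libraries where they do the work, as an engineer would, in place of code of your own. Each camera call takes 0.05 s, during which the arm holds its last target. There are 200 camera calls.

## Working session

There is one attempt and no reset: what is moved stays moved. The work goes in short steps, Python scripts to look and compute and a shell command to move; the robot and the scene stay as the last step left them, time stands still between calls to the robot, and variables do not carry over. Pictures are saved under pics/ and viewed, at most 14 in all, crops included, and the job is handed in when it is done.

```bash
mkdir -p pics; python3 - <<'E'
from bench import get_state, vision
import cv2
for n in ("scene","top"):
    im=vision.capture(n); cv2.imwrite(f"pics/{n}0.png",im[:,:,::-1])
    c=vision.get_calibration(n); print(n,c)
print(get_state())
E
```

```text
scene {'K': array([[489.28523248,   0.        , 319.51610732],
       [  0.        , 489.28523248, 243.80056226],
       [  0.        ,   0.        ,   1.        ]]), 'dist': array([-0.01657913,  0.        ,  0.        ,  0.        ,  0.        ]), 'rvec': array([ 2.22414502,  0.69657433, -0.32683704]), 'tvec': array([-0.46704005, -0.17266213,  1.31746064])}
top {'K': array([[513.26755219,   0.        , 319.67479574],
       [  0.        , 513.26755219, 237.43718201],
       [  0.        ,   0.        ,   1.        ]]), 'dist': array([-0.10532888,  0.        ,  0.        ,  0.        ,  0.        ]), 'rvec': array([ 2.15052268, -2.20227936,  0.11221023]), 'tvec': array([0.01084197, 0.60895881, 1.15900502])}
{'clock': 0.1, 'joint_pos': array([-7.95823112e+01,  1.64519551e+01,  9.04148682e+01,  3.81443836e-03,
        7.32576524e+01, -8.59191675e+00]), 'joint_vel': array([-0.01725407, -0.1474192 , -0.09881403, -0.02080615,  0.05649978,
       -0.05481125]), 'joint_torque': array([ 7.14792550e-04, -4.07296443e+01, -2.93695968e+01, -1.02808899e-04,
        3.44017666e-03,  7.92074758e-06]), 'ee_pos': array([ 0.21988514, -0.63794858,  0.40343906]), 'ee_rot': array([-1.79877467e+02, -2.22055229e-02,  1.90084790e+01]), 'contact_force': array([-0.54706973, -0.25313164,  0.0760193 ]), 'wrist_torque': array([ 0.03556948, -0.00454005, -0.00644326]), 'grasp_force': 0.0, 'width': 0.9978414035991316}
```

View pics/scene0.png

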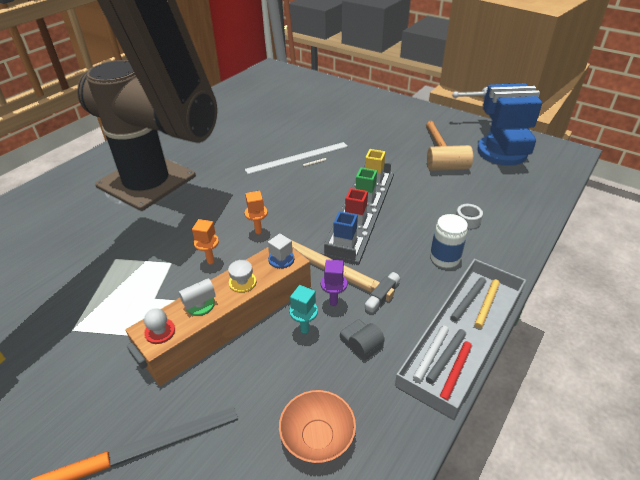

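View pics/top0.png

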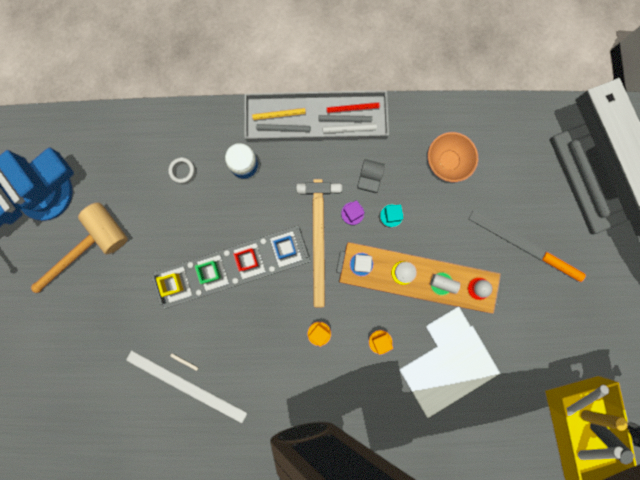

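Scene view: the block holds, from lower left, red ball (155,325), green ridge (198,295), yellow dome (240,272) and blue square (281,250). The rack's sockets run blue (345,225), red (356,200), green (367,180), yellow (375,160). Top view: heads are at blue (362,264), yellow (403,272), green (446,284) and red (480,289), with sockets at blue (286,246), red (247,260), green (209,271) and yellow (171,285). The square-headed look-alikes are orange (319,334) and (380,342), purple (353,213) and turquoise (391,215). They stand on the bench, so they are not meant. The blue one in the block has a bare steel head and a blue flange, so it fits.

```bash
cat > h.py <<'E'
import numpy as np, cv2
from bench import get_state, vision
def cast(n,px,z):
    c=vision.get_calibration(n); R=cv2.Rodrigues(c["rvec"])[0]; t=c["tvec"]
    u=cv2.undistortPoints(np.float64(px).reshape(-1,1,2),c["K"],c["dist"]).reshape(-1,2)
    d=np.c_[u,np.ones(len(u))]@R; o=-R.T@t
    return (o+d*((z-o[2])/d[:,2])[:,None])[:,:2]
def proj(n,p):
    c=vision.get_calibration(n)
    return cv2.projectPoints(np.float64(p).reshape(-1,1,3),c["rvec"],c["tvec"],c["K"],c["dist"])[0].reshape(-1,2)
HUE={"red":[(0,6),(174,180)],"yellow":[(23,33)],"green":[(50,80)],"blue":[(105,120)]}
def mask(im,col):
    h=cv2.cvtColor(im,cv2.COLOR_RGB2HSV); m=0
    for a,b in HUE[col]: m=m|cv2.inRange(h,(a,110,50),(b,255,255))
    return m
def blobs(n,im,col,roi,z):
    """pixels of colour inside roi, cast to plane z; enclosing circle + minAreaRect"""
    m=mask(im,col); k=np.zeros_like(m); x0,y0,x1,y1=roi; k[y0:y1,x0:x1]=m[y0:y1,x0:x1]
    nl,l,s,_=cv2.connectedComponentsWithStats(k)
    keep=np.isin(l,[i for i in range(1,nl) if s[i,4]>=8])
    ys,xs=np.nonzero(keep); return np.c_[xs,ys], cast(n,np.c_[xs,ys],z)
E
python3 - <<'E'
from h import *
a=vision.capture("top"); b=vision.capture("scene")
T={"red":(462,270,500,310),"yellow":(385,255,422,292),"blue":(345,245,380,284),"green":(425,265,465,302)}
S={"red":(135,305,180,350),"yellow":(220,255,262,300),"blue":(264,230,300,272),"green":(178,275,222,320)}
MT={"blue":(268,228,304,264),"red":(230,244,265,278),"green":(192,254,226,288),"yellow":(154,268,190,303)}
MS={"blue":(330,208,362,245),"red":(342,187,370,215),"green":(354,167,380,196),"yellow":(362,148,390,175)}
for c in T:
  for n,im,r in(("top",a,T),("scene",b,S)):
    px,w=blobs(n,im,c,r[c],.081)
    cc,rr=cv2.minEnclosingCircle(np.float32(w*1000)); print(c,"flange",n,len(px),np.round(cc,1),round(rr,1))
for c in T:
    px,w=blobs("top",a,c,MT[c],.085)
    q=cv2.minAreaRect(np.float32(w*1000)); print(c,"mouth top",len(px),np.round(q[0],1),np.round(q[1],1),round(q[2],1))
# crops
cv2.imwrite("pics/c1.png",np.vstack([cv2.resize(a[225:315,335:505],(800,424),interpolation=cv2.INTER_CUBIC)])[:,:,::-1])
cv2.imwrite("pics/c2.png",cv2.resize(a[220:315,145:315],(800,447),interpolation=cv2.INTER_CUBIC)[:,:,::-1])
cv2.imwrite("pics/c3.png",cv2.resize(b[225:355,120:310],(800,547),interpolation=cv2.INTER_CUBIC)[:,:,::-1])
E
```

```text
red flange top 148 [ 482.5 -353.4] 24.1
red flange scene 380 [ 486.7 -355.5] 26.8
yellow flange top 123 [ 522.  -183.7] 26.5
yellow flange scene 78 [ 525.4 -187.5] 25.9
blue flange top 9 [553.5 -74.4] 8.4
blue flange scene 209 [547.2 -96.9] 25.9
green flange top 119 [ 496.  -269.6] 24.4
green flange scene 196 [ 503.8 -274.2] 23.6
red mouth top 232 [558.8 160.8] [43.2 45.7] 16.5
yellow mouth top 345 [509.6 331.5] [46.9 53.3] 17.2
blue mouth top 85 [584.1  74.7] [41.9 39.7] 17.1
green mouth top 246 [534.  245.8] [43.2 47.6] 16.5
```

View pics/c1.png

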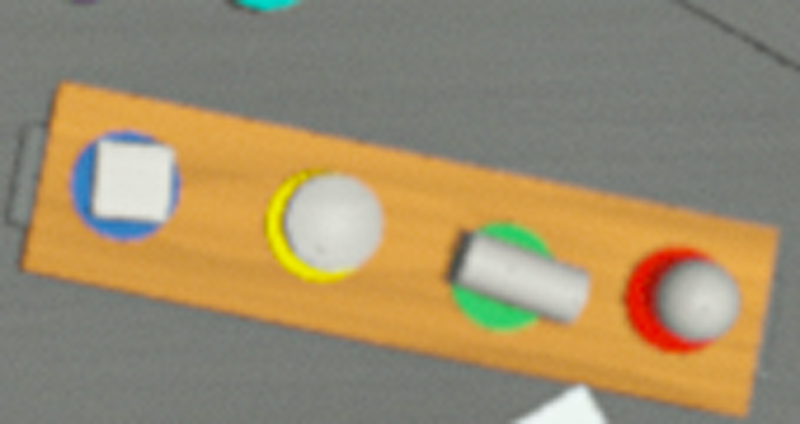

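View pics/c2.png

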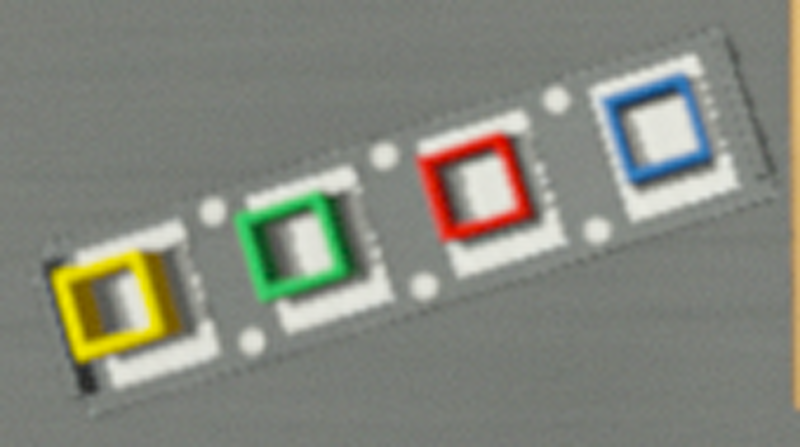

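View pics/c3.png

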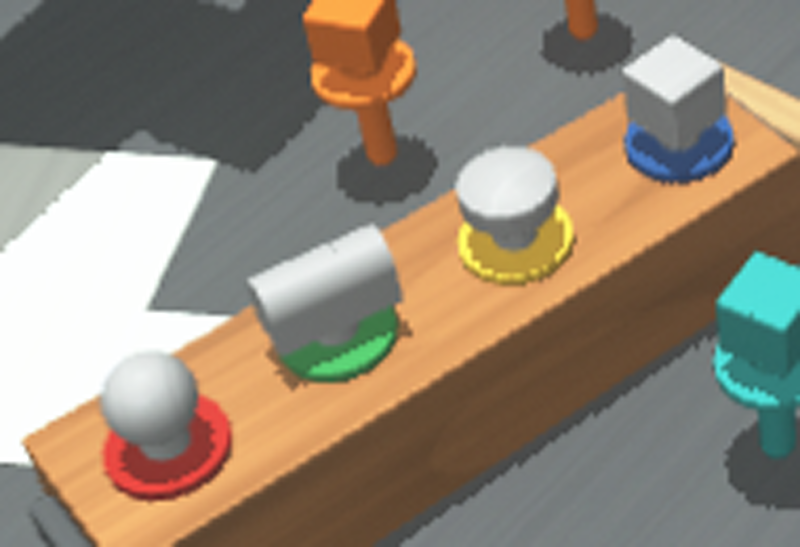

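Crop c1: in the block, the blue flange under a bare steel square block is at top-view pixel (362,264), which confirms it is the one meant. Yellow is about (403,273), green about (441,284) and red about (479,289). Crop c2: clear square mouths, with blue at the right end and yellow at the left. The painted outer walls of yellow and green also show, which biases their centroids. Crop c3: the same four stakes hang flange-on-block. I'll refine with fixed-size fits.

```bash
python3 - <<'E'
from h import *
from scipy.optimize import least_squares
a=vision.capture("top"); b=vision.capture("scene")
C={"blue":(361.6,264.3),"yellow":(402.8,273.3),"green":(441.5,283.7),"red":(479.1,288.6)}
S={"blue":(281.5,260),"yellow":(242.5,280),"green":(199.5,307),"red":(159.5,330.5)}
def fit(n,im,col,c0):
    big=cv2.resize(im,None,fx=4,fy=4,interpolation=cv2.INTER_CUBIC)
    h=cv2.cvtColor(big,cv2.COLOR_RGB2HSV); m=0
    R={"red":[(0,5),(174,180)],"yellow":[(24,34)],"green":[(50,85)],"blue":[(104,122)]}[col]
    for lo,hi in R: m=m|cv2.inRange(h,(lo,120,40),(hi,255,255))
    k=np.zeros_like(m); cv2.circle(k,(int(c0[0]*4),int(c0[1]*4)),68,255,-1); m&=k
    m=cv2.morphologyEx(m,cv2.MORPH_OPEN,np.ones((5,5)))
    pts=cv2.findNonZero(m); hull=cv2.convexHull(pts).reshape(-1,2); cc=max(cv2.findContours(m,0,2)[0],key=len).reshape(-1,2)
    w=cast(n,(np.vstack([hull])+.5)/4-.5,.081)*1000
    x0=cast(n,[c0],.081)[0]*1000
    r=least_squares(lambda p:np.hypot(*(w-p).T)-26,x0,loss="soft_l1",f_scale=1.)
    return r.x,np.median(abs(r.fun)),len(w)
P={}
for c in C:
    f,e,_=fit("top",a,c,C[c]); g,e2,_=fit("scene",b,c,S[c]); P[c]=(f+g)/2
    print(c,"hand",np.round(cast("top",[C[c]],.081)[0]*1000,1),"top",f.round(1),round(e,2),"scene",g.round(1),round(e2,2))
# head angles
o=np.array([335,225]);s=170/800
q=lambda p:cast("top",np.array(p)*s+o,.125)*1000
w=q([(97,141),(175,144),(93,217),(170,221)]); 
ang=lambda v:np.degrees(np.arctan2(v[1],v[0]))%180
print("blue side along row",ang(w[0]-w[1]),ang(w[2]-w[3]),"other",ang(w[0]-w[2]))
w=q([(475,232),(590,268),(462,283),(572,324)]);print("ridge",ang(w[0]-w[1]),ang(w[2]-w[3]),"row",ang(P["blue"]-P["red"]),np.linalg.norm(P["blue"]-P["red"]))
# mouths: bright painted faces only
MT={"blue":(268,228,304,264),"red":(230,244,265,278),"green":(192,254,226,288),"yellow":(154,268,190,303)}
M={}
hand={"blue":(658,130),"red":(477,187),"green":(295,247),"yellow":(109,306)}
for c in MT:
    x0,y0,x1,y1=MT[c]; h=cv2.cvtColor(a,cv2.COLOR_RGB2HSV)[y0:y1,x0:x1]; m=mask(a,c)[y0:y1,x0:x1]
    v=h[...,2]; t=0.8*np.percentile(v[m>0],90); ys,xs=np.nonzero((m>0)&(v>t))
    r=cv2.minAreaRect(np.float32(cast("top",np.c_[xs+x0,ys+y0],.085)*1000)); 
    hd=cast("top",[np.array(hand[c])*s+(145,220)],.085)[0]*1000
    print(c,"mouth",np.round(r[0],1),np.round(r[1],1),round(r[2],1),"hand",hd.round(1)); M[c]=hd
E
```

```text
blue hand [542.4 -94.1] top [545.2 -95.5] 1.13 scene [546.9 -96.3] 0.39
yellow hand [ 520.3 -184.7] top [ 522.1 -183.9] 0.31 scene [ 525.1 -187. ] 0.3
green hand [ 495.  -270.1] top [ 496.2 -269.7] 1.53 scene [ 498.9 -273. ] 1.12
red hand [ 481.6 -354.5] top [ 481.5 -355.8] 0.71 scene [ 486.6 -355.7] 0.46
blue side along row 86.40465331332409 85.59639892317792 other 175.26827275353372
ridge 71.19529014379141 68.10834474270531 row 76.58073961764809 267.0996363670954
blue mouth [585.5  75.1] [39.1 39.7] 17.4 hand [583.   74.1]
red mouth [559.3 162.5] [41.1 42.8] 16.5 hand [558.3 159.2]
green mouth [534.2 248.7] [41.3 42.1] 16.5 hand [532.1 245. ]
yellow mouth [508.7 334.7] [43.4 42.6] 16.2 hand [506.2 333.2]
```

```bash
cat >> h.py <<'E'
def go(x,y,z,yaw=None):
    s=get_state(); d=np.array([x,y,z])-s["ee_pos"]*1000; w=np.radians(s["ee_rot"][2])
    dy=0 if yaw is None else (yaw-s["ee_rot"][2]+90)%180-90
    print("t %.2f pos %s rot %s w %.3f gf %.1f F %s"%(s["clock"],(s["ee_pos"]*1000).round(1),s["ee_rot"].round(2),s["width"],s["grasp_force"],s["contact_force"].round(1)))
    print("tool dx %.1f dy %.1f dz %.1f rz %.4f"%(d[0]*np.cos(w)+d[1]*np.sin(w),d[0]*np.sin(w)-d[1]*np.cos(w),-d[2],-np.radians(dy)))
E
python3 -m inch '[34.2,-18.1,0,0,0,0,0.9, 34.2,-18.1,0,0,0,0,0.9, 34.2,-18.1,0,0,0,0,0.9, 34.2,-18.1,0,0,0,0,0.9, 34.2,-18.1,0,0,0,0,0.9, 34.2,-18.1,0,0,0,0,0.9, 34.2,-18.1,0,0,0,0,0.9, 34.2,-18.1,0,0,0,0,0.9, 34.2,-18.1,0,0,0,0,0.9, 34.2,-18.1,0,0,0,0,0.9]' 60
python3 -m inch '[0,0,0,0,0,-0.167,0.9, 0,0,0,0,0,-0.167,0.9, 0,0,0,0,0,-0.167,0.9, 0,0,0,0,0,-0.167,0.9, 0,0,0,0,0,-0.167,0.9, 0,0,20,0,0,-0.167,0.9, 0,0,30,0,0,0,0.9, 0,0,30,0,0,0,0.9, 0,0,0,0,0,0,0.9, 0,0,0,0,0,0,0.9]'
python3 -c "
from h import *
go(484,-356,261,76.6)
cv2.imwrite('pics/s1.png',vision.capture('scene')[200:400,60:360][:,:,::-1])"
```

```text
clock: 1.55
ee_pos: [0.485, -0.3546, 0.4048]
ee_rot: [180.0, -0.0, 19.0]
contact_force: [0.5, -0.6, -0.1]
width: 0.901
grasp_force: 0.0
clock: 2.8
ee_pos: [0.4846, -0.3559, 0.326]
ee_rot: [179.9, 0.1, 76.4]
contact_force: [-0.7, -0.6, 0.4]
width: 0.902
grasp_force: 0.0
t 2.80 pos [ 484.6 -355.9  326. ] rot [1.7991e+02 5.0000e-02 7.6420e+01] w 0.902 gf 0.0 F [-0.7 -0.6  0.4]
tool dx -0.2 dy -0.6 dz 65.0 rz -0.0032
```

View pics/s1.png

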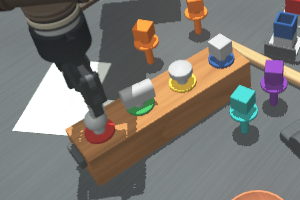

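The crop shows the open fingers above the red ball at (95,120), closing across the row. Next I descend and close.

```bash
python3 -m inch '[0,0,20,0,0,0,0.9, 0,0,20,0,0,0,0.9, 0,0,15,0,0,0,0.9, 0,0,10,0,0,0,0.9, 0,0,0,0,0,0,0.9, 0,0,0,0,0,0,0.2, 0,0,0,0,0,0,0.2, 0,0,0,0,0,0,0.2, 0,0,0,0,0,0,0.2, 0,0,0,0,0,0,0.2]' 60
python3 -c "
from h import *
go(559.3,162.0,415)"
```

```text
clock: 4.1
ee_pos: [0.4844, -0.3559, 0.261]
ee_rot: [180.0, 0.0, 76.4]
contact_force: [-3.0, 1.2, 5.7]
width: 0.416
grasp_force: 59.4
t 4.10 pos [ 484.4 -355.9  261. ] rot [1.7999e+02 5.0000e-02 7.6440e+01] w 0.416 gf 59.4 F [-3.   1.2  5.7]
tool dx 521.0 dy -48.6 dz -154.0 rz -0.0000
```

```bash
python3 -m inch '[0,0,-5,0,0,0,0.2, 0,0,-5,0,0,0,0.2, 0,0,-10,0,0,0,0.2, 0,0,-20,0,0,0,0.2, 0,0,-30,0,0,0,0.2, 0,0,-30,0,0,0,0.2, 0,0,-30,0,0,0,0.2, 0,0,-24,0,0,0,0.2, 0,0,0,0,0,0,0.2, 0,0,0,0,0,0,0.2]'
python3 -c "
from h import *
go(559.3,162.0,415)
cv2.imwrite('pics/s2.png',cv2.resize(vision.capture('scene')[130:380,60:360],(750,625))[:600,:,::-1])"
```

```text
clock: 5.35
ee_pos: [0.484, -0.3554, 0.4131]
ee_rot: [-179.9, -0.0, 76.4]
contact_force: [0.2, 0.3, -4.2]
width: 0.416
grasp_force: 60.5
t 5.35 pos [ 484.  -355.4  413.1] rot [-1.7995e+02 -4.0000e-02  7.6420e+01] w 0.416 gf 60.5 F [ 0.2  0.3 -4.2]
tool dx 520.6 dy -48.3 dz -1.9 rz -0.0000
```

View pics/s2.png

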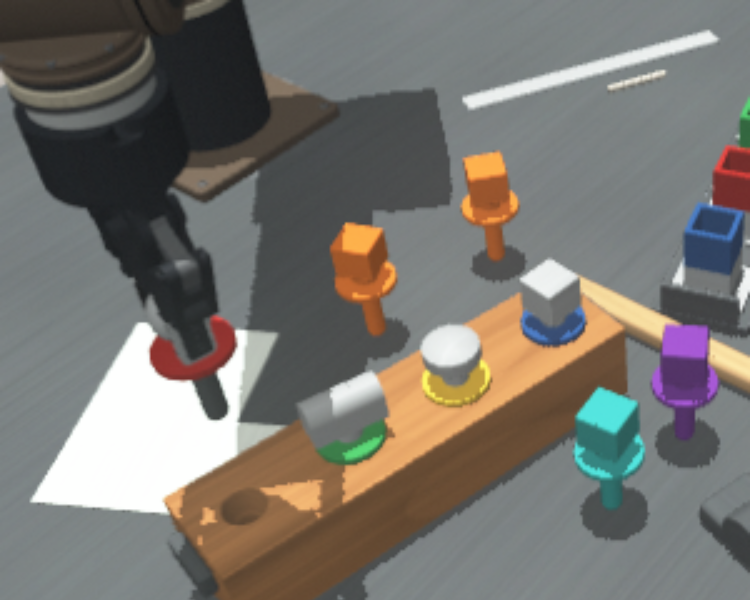

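```bash
python3 -c "
from h import *
p=proj('scene',[[.484,-.3555,z] for z in (.261,.227,.167)]); print(((p-[60,130])*2.5).round(0))
im=vision.capture('top'); p=proj('top',[[.484,-.3555,z] for z in (.261,.227,.167)]); print(p.round(0))
cv2.imwrite('pics/t2.png',cv2.resize(im[220:340,400:560],(640,480))[:,:,::-1])"
```

```text
[[174. 310.]
 [190. 350.]
 [215. 416.]]
[[509. 288.]
 [503. 288.]
 [493. 288.]]
```

View pics/t2.png

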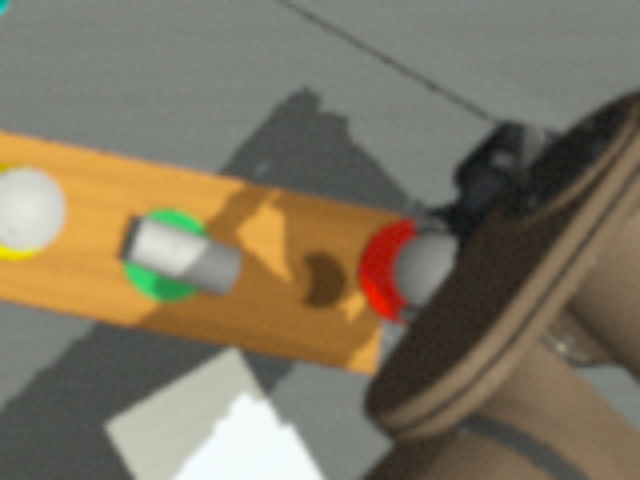

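It is held upright: the predicted shank line (190,350)→(215,416) matches the view. Moving to the red socket.

```bash
python3 -m inch '[20,-1.8,0,0,0,0,0.2, 38.5,-3.6,0,0,0,0,0.2, 38.5,-3.6,0,0,0,0,0.2, 38.5,-3.6,0,0,0,0,0.2, 38.5,-3.6,0,0,0,0,0.2, 38.5,-3.6,0,0,0,0,0.2, 38.5,-3.6,0,0,0,0,0.2, 38.5,-3.6,0,0,0,0,0.2, 38.5,-3.6,0,0,0,0,0.2, 38.5,-3.6,0,0,0,0,0.2]'
python3 -m inch '[38.5,-3.6,0,0,0,0,0.2, 38.5,-3.6,0,0,0,0,0.2, 38.5,-3.6,0,0,0,0,0.2, 38.5,-3.6,0,0,0,0,0.2, 0,0,20,0,0,0,0.2, 0,0,25,0,0,0,0.2, 0,0,20,0,0,0,0.2, 0,0,0,0,0,0,0.2, 0,0,0,0,0,0,0.2, 0,0,0,0,0,0,0.2]'
python3 -c "
from h import *
go(559.3,162.0,271)
cv2.imwrite('pics/s3.png',cv2.resize(vision.capture('scene')[100:280,270:450],(600,600))[:,:,::-1])"
```

```text
clock: 6.7
ee_pos: [0.5365, 0.011, 0.413]
ee_rot: [-179.9, -0.0, 76.5]
contact_force: [-0.2, -0.2, -3.6]
width: 0.414
grasp_force: 60.5
clock: 7.95
ee_pos: [0.5597, 0.1616, 0.3503]
ee_rot: [179.9, -0.1, 76.4]
contact_force: [-0.1, 0.3, -4.6]
width: 0.415
grasp_force: 60.6
t 7.95 pos [559.7 161.6 350.3] rot [ 1.7985e+02 -5.0000e-02  7.6400e+01] w 0.415 gf 60.6 F [-0.1  0.3 -4.6]
tool dx 0.3 dy -0.5 dz 79.3 rz -0.0000
```

View pics/s3.png

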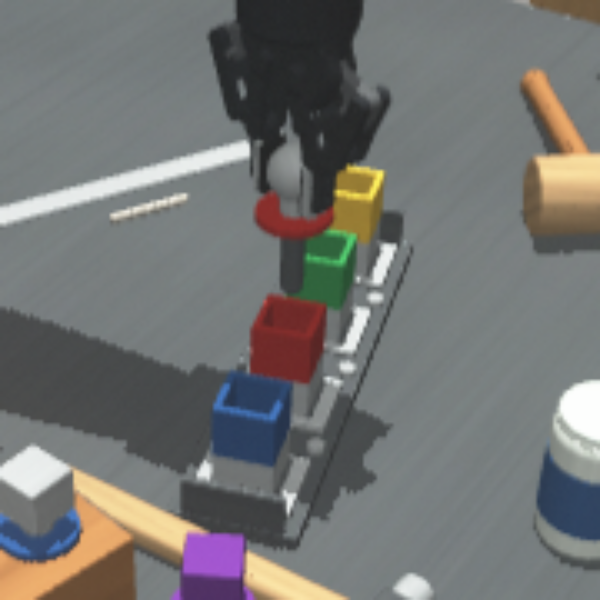

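The red shank tip (291,290) hangs directly over the red mouth, whose centre is about (290,315). Lowering.

```bash
python3 -m inch '[0,0,8,0,0,0,0.2, 0,0,12,0,0,0,0.2, 0,0,14,0,0,0,0.2, 0,0,14,0,0,0,0.2, 0,0,12,0,0,0,0.2, 0,0,8,0,0,0,0.2, 0,0,4,0,0,0,0.2, 0,0,2,0,0,0,0.2, 0,0,1,0,0,0,0.2, 0,0,0,0,0,0,0.2]'
python3 -c "
from h import *
go(559.3,162.0,271)"
```

```text
clock: 9.25
ee_pos: [0.5594, 0.1617, 0.2741]
ee_rot: [180.0, -0.0, 76.4]
contact_force: [-0.1, 0.8, -3.9]
width: 0.414
grasp_force: 60.6
t 9.25 pos [559.4 161.7 274.1] rot [ 1.7996e+02 -1.0000e-02  7.6420e+01] w 0.414 gf 60.6 F [-0.1  0.8 -3.9]
tool dx 0.2 dy -0.1 dz 3.1 rz -0.0000
```

```bash
python3 -m inch '[0,0,1,0,0,0,0.2, 0,0,1,0,0,0,0.2, 0,0,0.5,0,0,0,0.2, 0,0,0.5,0,0,0,0.2, 0,0,0,0,0,0,0.2, 0,0,0,0,0,0,0.2, 0,0,0,0,0,0,0.2, 0,0,0,0,0,0,0.2, 0,0,0,0,0,0,0.2, 0,0,0,0,0,0,0.2]'
python3 -c "
from h import *
go(559.3,162.0,271)"
```

```text
clock: 10.5
ee_pos: [0.5593, 0.1618, 0.2711]
ee_rot: [-180.0, -0.0, 76.4]
contact_force: [-2.3, 0.6, 0.7]
width: 0.412
grasp_force: 61.1
t 10.50 pos [559.3 161.8 271.1] rot [-180.     -0.     76.42] w 0.412 gf 61.1 F [-2.3  0.6  0.7]
tool dx 0.2 dy -0.0 dz 0.1 rz -0.0000
```

Contact felt: the 4 N load has gone to the tube. Release, rise, and go to yellow.

```bash
python3 -m inch '[0,0,0,0,0,0,0.5, 0,0,0,0,0,0,0.6, 0,0,0,0,0,0,0.9, 0,0,0,0,0,0,0.9, 0,0,0,0,0,0,0.9, 0,0,-15,0,0,0,0.9, 0,0,-25,0,0,0,0.9, 0,0,-30,0,0,0,0.9, 0,0,-30,0,0,0,0.9, 0,0,0,0,0,0,0.9]'
python3 -c "
from h import *
im=vision.capture('scene'); cv2.imwrite('pics/s4.png',cv2.resize(im[100:280,270:450],(600,600))[:,:,::-1])
go(523.5,-185.5,261,76.6)"
```

```text
clock: 11.75
ee_pos: [0.56, 0.1619, 0.3753]
ee_rot: [179.6, -0.2, 76.4]
contact_force: [0.2, 0.2, -0.4]
width: 0.9
grasp_force: 0.0
t 11.80 pos [559.5 161.8 372.8] rot [ 1.7979e+02 -8.0000e-02  7.6430e+01] w 0.899 gf 0.0 F [ 0.1 -0.1  0.3]
tool dx -346.1 dy 46.5 dz 111.8 rz -0.0030
```

View pics/s4.png

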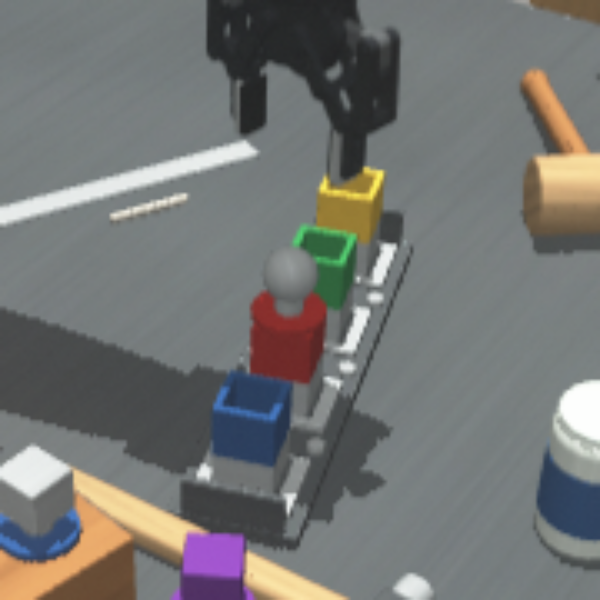

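The red stake sits in its tube, upright, with its flange on the mouth at about (288,310). On to yellow.

```bash
python3 -m inch '[-34.6,4.65,0,0,0,0,0.9, -34.6,4.65,0,0,0,0,0.9, -34.6,4.65,0,0,0,0,0.9, -34.6,4.65,0,0,0,0,0.9, -34.6,4.65,0,0,0,0,0.9, -34.6,4.65,0,0,0,0,0.9, -34.6,4.65,0,0,0,0,0.9, -34.6,4.65,0,0,0,0,0.9, -34.6,4.65,0,0,0,0,0.9, -34.6,4.65,0,0,0,0,0.9]'
python3 -m inch '[0,0,0,0,0,0,0.9, 0,0,15,0,0,0,0.9, 0,0,20,0,0,0,0.9, 0,0,20,0,0,0,0.9, 0,0,20,0,0,0,0.9, 0,0,15,0,0,0,0.9, 0,0,10,0,0,0,0.9, 0,0,5,0,0,0,0.9, 0,0,0,0,0,0,0.9, 0,0,0,0,0,0,0.9]'
python3 -c "
from h import *
go(523.5,-185.5,261,76.6)"
```

```text
clock: 13.05
ee_pos: [0.5226, -0.1864, 0.369]
ee_rot: [-179.8, -0.1, 76.4]
contact_force: [0.2, -0.3, 0.1]
width: 0.897
grasp_force: 0.0
clock: 14.3
ee_pos: [0.5235, -0.1857, 0.2665]
ee_rot: [179.9, 0.0, 76.4]
contact_force: [-0.4, -0.7, 0.2]
width: 0.901
grasp_force: 0.0
t 14.30 pos [ 523.5 -185.7  266.5] rot [1.7992e+02 2.0000e-02 7.6410e+01] w 0.901 gf 0.0 F [-0.4 -0.7  0.2]
tool dx 0.2 dy -0.1 dz 5.5 rz -0.0032
```

```bash
python3 -m inch '[0,0,5,0,0,0,0.9, 0,0,0,0,0,0,0.3, 0,0,0,0,0,0,0.3, 0,0,0,0,0,0,0.3, 0,0,0,0,0,0,0.3, 0,0,0,0,0,0,0.3, 0,0,0,0,0,0,0.3, 0,0,0,0,0,0,0.3, 0,0,-4,0,0,0,0.3, 0,0,0,0,0,0,0.3]'
python3 -m inch '[0,0,-5,0,0,0,0.3, 0,0,-15,0,0,0,0.3, 0,0,-25,0,0,0,0.3, 0,0,-30,0,0,0,0.3, 0,0,-30,0,0,0,0.3, 0,0,-30,0,0,0,0.3, 0,0,-14,0,0,0,0.3, 0,0,0,0,0,0,0.3, 0,0,0,0,0,0,0.3, 0,0,0,0,0,0,0.3]'
python3 -c "
from h import *
go(508.9,335,415)
cv2.imwrite('pics/s5.png',cv2.resize(vision.capture('scene')[130:330,150:350],(600,600))[:,:,::-1])
p=proj('scene',[[.5235,-.1855,z] for z in (.261,.227,.167)]); print(((p-[150,130])*3).round(0))"
```

```text
clock: 15.55
ee_pos: [0.5229, -0.1853, 0.2637]
ee_rot: [-180.0, -0.0, 76.4]
contact_force: [-0.1, -0.1, -4.4]
width: 0.493
grasp_force: 61.3
clock: 16.8
ee_pos: [0.523, -0.1854, 0.4119]
ee_rot: [-179.8, -0.1, 76.4]
contact_force: [0.0, -0.7, -2.5]
width: 0.496
grasp_force: 61.5
t 16.80 pos [ 523.  -185.4  411.9] rot [-1.7982e+02 -5.0000e-02  7.6420e+01] w 0.496 gf 61.5 F [ 0.  -0.7 -2.5]
tool dx 502.5 dy -135.9 dz -3.1 rz -0.0000
[[236. 223.]
 [244. 271.]
 [258. 350.]]
```

View pics/s5.png

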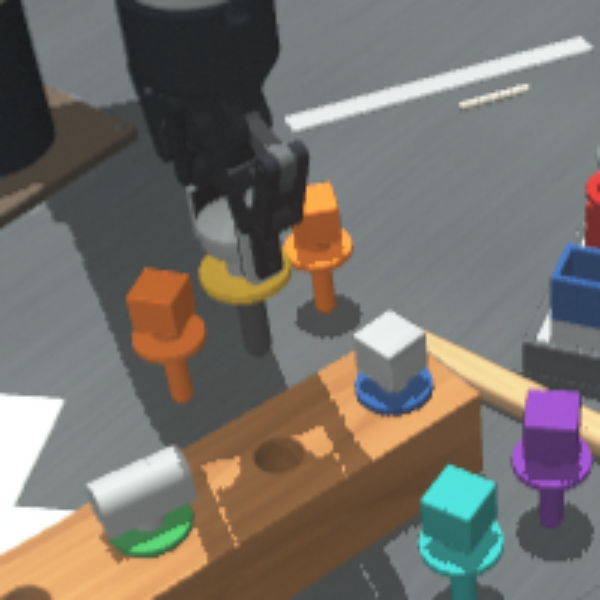

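It is held upright, with the shank at (245,275)→(258,350) as predicted. On to the yellow socket.

```bash
python3 -m inch '[20,-5.4,0,0,0,0,0.3, 37.1,-10,0,0,0,0,0.3, 37.1,-10,0,0,0,0,0.3, 37.1,-10,0,0,0,0,0.3, 37.1,-10,0,0,0,0,0.3, 37.1,-10,0,0,0,0,0.3, 37.1,-10,0,0,0,0,0.3, 37.1,-10,0,0,0,0,0.3, 37.1,-10,0,0,0,0,0.3, 37.1,-10,0,0,0,0,0.3]'
python3 -m inch '[37.1,-10,0,0,0,0,0.3, 37.1,-10,0,0,0,0,0.3, 37.1,-10,0,0,0,0,0.3, 37.1,-10,0,0,0,0,0.3, 0,0,10,0,0,0,0.3, 0,0,20,0,0,0,0.3, 0,0,20,0,0,0,0.3, 0,0,10,0,0,0,0.3, 0,0,0,0,0,0,0.3, 0,0,0,0,0,0,0.3]'
python3 -c "
from h import *
go(508.9,335,271.5)"
```

```text
clock: 18.1
ee_pos: [0.5127, 0.183, 0.4135]
ee_rot: [-180.0, -0.0, 76.5]
contact_force: [0.4, 0.3, -4.6]
width: 0.491
grasp_force: 61.5
clock: 19.35
ee_pos: [0.5099, 0.3344, 0.3545]
ee_rot: [179.9, -0.1, 76.4]
contact_force: [-0.3, 0.3, -2.9]
width: 0.491
grasp_force: 61.5
t 19.35 pos [509.9 334.4 354.5] rot [ 1.7994e+02 -5.0000e-02  7.6390e+01] w 0.491 gf 61.5 F [-0.3  0.3 -2.9]
tool dx 0.4 dy -1.2 dz 83.0 rz -0.0000
```

```bash
python3 -m inch '[0.4,-1,0,0,0,0,0.3, 0,0,10,0,0,0,0.3, 0,0,14,0,0,0,0.3, 0,0,14,0,0,0,0.3, 0,0,14,0,0,0,0.3, 0,0,14,0,0,0,0.3, 0,0,8,0,0,0,0.3, 0,0,4,0,0,0,0.3, 0,0,1,0,0,0,0.3, 0,0,0,0,0,0,0.3]'
python3 -m inch '[0,0,1,0,0,0,0.3, 0,0,1,0,0,0,0.3, 0,0,0.5,0,0,0,0.3, 0,0,0.5,0,0,0,0.3, 0,0,0,0,0,0,0.3, 0,0,0,0,0,0,0.3, 0,0,0,0,0,0,0.3, 0,0,0,0,0,0,0.3, 0,0,0,0,0,0,0.3, 0,0,0,0,0,0,0.3]'
python3 -c "
from h import *
go(508.9,335,271.5)"
```

```text
clock: 20.6
ee_pos: [0.5089, 0.3352, 0.2753]
ee_rot: [180.0, -0.0, 76.4]
contact_force: [0.0, -0.1, -4.1]
width: 0.494
grasp_force: 61.5
clock: 21.85
ee_pos: [0.5087, 0.3351, 0.2717]
ee_rot: [-180.0, 0.0, 76.4]
contact_force: [-0.4, -0.6, -3.7]
width: 0.495
grasp_force: 61.5
t 21.85 pos [508.7 335.1 271.7] rot [-180.      0.     76.42] w 0.495 gf 61.5 F [-0.4 -0.6 -3.7]
tool dx -0.1 dy 0.3 dz 0.2 rz -0.0000
```

Not touching yet, so I creep down until the load goes.

```bash
python3 -m inch '[0,0,0.5,0,0,0,0.3, 0,0,0,0,0,0,0.3, 0,0,0,0,0,0,0.3, 0,0,0,0,0,0,0.3, 0,0,0,0,0,0,0.3, 0,0,0,0,0,0,0.3, 0,0,0,0,0,0,0.3, 0,0,0,0,0,0,0.3, 0,0,0,0,0,0,0.3, 0,0,0,0,0,0,0.3]'
python3 -m inch '[0,0,0.5,0,0,0,0.3, 0,0,0,0,0,0,0.3, 0,0,0,0,0,0,0.3, 0,0,0,0,0,0,0.3, 0,0,0,0,0,0,0.3, 0,0,0,0,0,0,0.3, 0,0,0,0,0,0,0.3, 0,0,0,0,0,0,0.3, 0,0,0,0,0,0,0.3, 0,0,0,0,0,0,0.3]'
```

```text
clock: 23.1
ee_pos: [0.5087, 0.3352, 0.2713]
ee_rot: [180.0, -0.0, 76.4]
contact_force: [0.0, -0.2, -4.3]
width: 0.49
grasp_force: 61.5
clock: 24.35
ee_pos: [0.5087, 0.3352, 0.2711]
ee_rot: [180.0, -0.0, 76.4]
contact_force: [-2.6, -0.8, 3.5]
width: 0.487
grasp_force: 62.1
```

Seated. Release, rise, and turn towards blue.

```bash
python3 -m inch '[0,0,0,0,0,0,0.55, 0,0,0,0,0,0,0.7, 0,0,0,0,0,0,0.95, 0,0,0,0,0,0,0.95, 0,0,0,0,0,0,0.95, 0,0,-15,0,0,0,0.9, 0,0,-25,0,0,0,0.9, 0,0,-30,0,0,0,0.9, 0,0,-30,0,0,0,0.9, 0,0,0,0,0,0,0.9]'
python3 -c "
from h import *
im=vision.capture('scene'); cv2.imwrite('pics/s6.png',cv2.resize(im[100:280,270:450],(600,600))[:,:,::-1])
go(546,-96,261,86)"
```

```text
clock: 25.6
ee_pos: [0.5094, 0.3355, 0.3754]
ee_rot: [179.6, -0.3, 76.4]
contact_force: [-0.1, 0.1, 0.6]
width: 0.898
grasp_force: 0.0
t 25.65 pos [508.9 335.3 372.7] rot [ 1.7982e+02 -1.3000e-01  7.6430e+01] w 0.898 gf 0.0 F [-0.9  0.2 -0.3]
tool dx -410.5 dy 137.3 dz 111.7 rz -0.1671
```

View pics/s6.png

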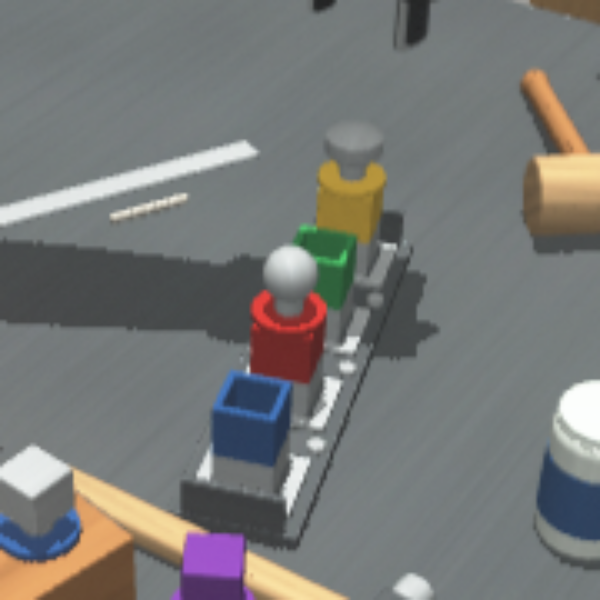

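The yellow stake stands seated and upright at (352,175). Now blue.

```bash
python3 -m inch '[-41,13.7,0,0,0,0,0.9, -41,13.7,0,0,0,0,0.9, -41,13.7,0,0,0,0,0.9, -41,13.7,0,0,0,0,0.9, -41,13.7,0,0,0,0,0.9, -41,13.7,0,0,0,0,0.9, -41,13.7,0,0,0,0,0.9, -41,13.7,0,0,0,0,0.9, -41,13.7,0,0,0,0,0.9, -41,13.7,0,0,0,0,0.9]'
python3 -m inch '[0,0,0,0,0,-0.167,0.9, 0,0,15,0,0,0,0.9, 0,0,20,0,0,0,0.9, 0,0,20,0,0,0,0.9, 0,0,20,0,0,0,0.9, 0,0,15,0,0,0,0.9, 0,0,10,0,0,0,0.9, 0,0,5,0,0,0,0.9, 0,0,0,0,0,0,0.9, 0,0,0,0,0,0,0.9]'
python3 -c "
from h import *
go(546,-96,261,86)"
```

```text
clock: 26.9
ee_pos: [0.545, -0.0968, 0.3689]
ee_rot: [-179.8, -0.0, 76.4]
contact_force: [0.3, 0.8, 0.3]
width: 0.898
grasp_force: 0.0
clock: 28.15
ee_pos: [0.5459, -0.0957, 0.2665]
ee_rot: [179.9, 0.0, 86.0]
contact_force: [0.9, -0.3, -0.0]
width: 0.902
grasp_force: 0.0
t 28.15 pos [545.9 -95.7 266.5] rot [1.7992e+02 2.0000e-02 8.5980e+01] w 0.902 gf 0.0 F [ 0.9 -0.3 -0. ]
tool dx -0.3 dy 0.1 dz 5.5 rz -0.0004
```

```bash
python3 -m inch '[0,0,5,0,0,0,0.9, 0,0,0,0,0,0,0.2, 0,0,0,0,0,0,0.2, 0,0,0,0,0,0,0.2, 0,0,0,0,0,0,0.2, 0,0,0,0,0,0,0.2, 0,0,0,0,0,0,0.2, 0,0,0,0,0,0,0.2, 0,0,-4,0,0,0,0.2, 0,0,0,0,0,0,0.2]'
python3 -m inch '[0,0,-5,0,0,0,0.2, 0,0,-15,0,0,0,0.2, 0,0,-25,0,0,0,0.2, 0,0,-30,0,0,0,0.2, 0,0,-30,0,0,0,0.2, 0,0,-30,0,0,0,0.2, 0,0,-14,0,0,0,0.2, 0,0,0,0,0,0,0.2, 0,0,0,0,0,0,0.2, 0,0,0,0,0,0,0.2]'
python3 -c "
from h import *
go(585,75,415)
cv2.imwrite('pics/s7.png',cv2.resize(vision.capture('scene')[120:320,190:390],(600,600))[:,:,::-1])
p=proj('scene',[[.546,-.0955,z] for z in (.261,.227,.167)]); print(((p-[190,120])*3).round(0))"
```

```text
clock: 29.4
ee_pos: [0.5451, -0.0952, 0.2636]
ee_rot: [-179.9, -0.0, 86.0]
contact_force: [0.5, -0.6, -4.7]
width: 0.392
grasp_force: 60.2
clock: 30.65
ee_pos: [0.5453, -0.0955, 0.4119]
ee_rot: [-179.8, -0.1, 86.0]
contact_force: [-0.4, -0.3, -4.1]
width: 0.393
grasp_force: 60.3
t 30.65 pos [545.3 -95.5 411.9] rot [-1.7982e+02 -5.0000e-02  8.5990e+01] w 0.393 gf 60.3 F [-0.4 -0.3 -4.1]
tool dx 172.8 dy 27.7 dz -3.1 rz -0.0000
[[252. 188.]
 [256. 235.]
 [263. 313.]]
```

View pics/s7.png

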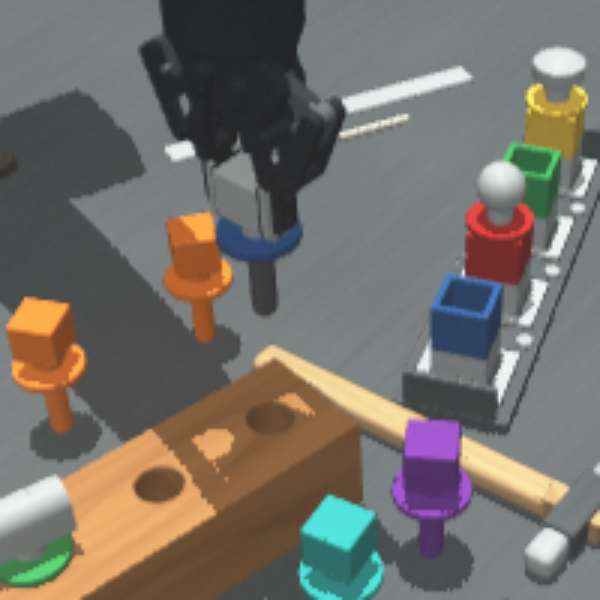

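It is held upright, with the tip at (264,313) as predicted. On to the blue socket. One view is left, which I keep for the end.

```bash
python3 -m inch '[20,3.2,0,0,0,0,0.2, 38.2,6.1,0,0,0,0,0.2, 38.2,6.1,0,0,0,0,0.2, 38.2,6.1,0,0,0,0,0.2, 38.2,6.1,0,0,0,0,0.2, 0,0,10,0,0,0,0.2, 0,0,25,0,0,0,0.2, 0,0,20,0,0,0,0.2, 0,0,0,0,0,0,0.2, 0,0,0,0,0,0,0.2]'
python3 -c "
from h import *
go(585,75,271)"
```

```text
clock: 31.95
ee_pos: [0.5855, 0.0746, 0.3593]
ee_rot: [179.9, -0.0, 86.0]
contact_force: [-0.1, 0.1, -3.8]
width: 0.394
grasp_force: 60.2
t 31.95 pos [585.5  74.6 359.3] rot [179.95  -0.    85.96] w 0.394 gf 60.2 F [-0.1  0.1 -3.8]
tool dx 0.4 dy -0.5 dz 88.3 rz -0.0000
```

```bash
python3 -m inch '[0,0,10,0,0,0,0.2, 0,0,14,0,0,0,0.2, 0,0,14,0,0,0,0.2, 0,0,14,0,0,0,0.2, 0,0,14,0,0,0,0.2, 0,0,11,0,0,0,0.2, 0,0,5,0,0,0,0.2, 0,0,2,0,0,0,0.2, 0,0,0.5,0,0,0,0.2, 0,0,0,0,0,0,0.2]'
python3 -m inch '[0,0,1,0,0,0,0.2, 0,0,1,0,0,0,0.2, 0,0,0.5,0,0,0,0.2, 0,0,0.5,0,0,0,0.2, 0,0,0,0,0,0,0.2, 0,0,0,0,0,0,0.2, 0,0,0,0,0,0,0.2, 0,0,0,0,0,0,0.2, 0,0,0,0,0,0,0.2, 0,0,0,0,0,0,0.2]'
python3 -c "
from h import *
go(585,75,271)"
```

```text
clock: 33.2
ee_pos: [0.5854, 0.0749, 0.2748]
ee_rot: [179.9, -0.0, 86.0]
contact_force: [-0.2, 0.0, -5.0]
width: 0.39
grasp_force: 60.3
clock: 34.45
ee_pos: [0.5852, 0.0749, 0.2712]
ee_rot: [180.0, -0.0, 86.0]
contact_force: [-0.3, 0.6, -4.6]
width: 0.394
grasp_force: 60.3
t 34.45 pos [585.2  74.9 271.2] rot [180.    -0.    85.99] w 0.394 gf 60.3 F [-0.3  0.6 -4.6]
tool dx 0.1 dy -0.2 dz 0.2 rz -0.0000
```

```bash
python3 -m inch '[0,0,0.5,0,0,0,0.2, 0,0,0,0,0,0,0.2, 0,0,0,0,0,0,0.2, 0,0,0,0,0,0,0.2, 0,0,0,0,0,0,0.2, 0,0,0,0,0,0,0.2, 0,0,0,0,0,0,0.2, 0,0,0,0,0,0,0.2, 0,0,0,0,0,0,0.2, 0,0,0,0,0,0,0.2]'
```

```text
clock: 35.7
ee_pos: [0.5852, 0.0749, 0.271]
ee_rot: [180.0, 0.0, 86.0]
contact_force: [-1.8, -0.7, 1.0]
width: 0.391
grasp_force: 61.0
```

Seated. Release, rise, and work out the move to green.

```bash
python3 -m inch '[0,0,0,0,0,0,0.5, 0,0,0,0,0,0,0.6, 0,0,0,0,0,0,0.9, 0,0,0,0,0,0,0.9, 0,0,0,0,0,0,0.9, 0,0,-15,0,0,0,0.9, 0,0,-25,0,0,0,0.9, 0,0,-30,0,0,0,0.9, 0,0,-30,0,0,0,0.9, 0,0,0,0,0,0,0.9]'
python3 - <<'E'
from h import *
im=vision.capture('scene'); b=vision.capture("top")
# green head: grey ridge centroid, top view; blue flange in its tube, scene view
for c,z,X in(("blue",.091,(.585,.075)),):
    p=proj("scene",[[*X,.091]])[0]; m=mask(im,c); y,x=np.nonzero(m[int(p[1])-25:int(p[1])+25,int(p[0])-25:int(p[0])+25])
    print("blue pixels",len(x),"extent",x.min()-25,x.max()-25,y.min()-25,y.max()-25)
h=cv2.cvtColor(b,cv2.COLOR_RGB2HSV)[268:302,425:468]
m=cv2.inRange(h,(0,0,60),(180,60,255)); n,l,s,c=cv2.connectedComponentsWithStats(m)
i=1+s[1:,4].argmax(); ys,xs=np.nonzero(l==i)
w=np.float32(cast("top",np.c_[xs+425,ys+268],.117)*1000); r=cv2.minAreaRect(w); print("ridge",np.round(r[0],1),np.round(r[1],1),r[2])
v=np.linalg.svd(w-w.mean(0))[2][0]; print("axis",np.degrees(np.arctan2(v[1],v[0]))%180)
go(497.5,-271.5,261,70)
E
```

```text
clock: 36.95
ee_pos: [0.586, 0.0749, 0.3753]
ee_rot: [179.5, -0.0, 86.0]
contact_force: [-0.0, -0.5, -0.4]
width: 0.894
grasp_force: 0.0
blue pixels 475 extent -10 12 -2 24
ridge [ 495.2 -269.3] [61.5 25.4] 68.0343017578125
axis 69.68737
t 37.05 pos [585.   74.9 371. ] rot [179.96  -0.    85.99] w 0.903 gf 0.0 F [-0.1  1.  -0.6]
tool dx -351.7 dy -63.1 dz 110.0 rz 0.2791
```

```bash
python3 -m inch '[-35.1,-6.4,0,0,0,0,0.9, -35.1,-6.4,0,0,0,0,0.9, -35.1,-6.4,0,0,0,0,0.9, -35.1,-6.4,0,0,0,0,0.9, -35.1,-6.4,0,0,0,0,0.9, -35.1,-6.4,0,0,0,0,0.9, -35.1,-6.4,0,0,0,0,0.9, -35.1,-6.4,0,0,0,0,0.9, -35.1,-6.4,0,0,0,0,0.9, -35.1,-6.4,0,0,0,0,0.9]'
python3 -m inch '[0,0,0,0,0,0.142,0.9, 0,0,0,0,0,0.142,0.9, 0,0,20,0,0,0,0.9, 0,0,20,0,0,0,0.9, 0,0,20,0,0,0,0.9, 0,0,20,0,0,0,0.9, 0,0,15,0,0,0,0.9, 0,0,10,0,0,0,0.9, 0,0,0,0,0,0,0.9, 0,0,0,0,0,0,0.9]'
python3 -c "
from h import *
go(496.5,-271,261,69.7)"
```

```text
clock: 38.3
ee_pos: [0.496, -0.2716, 0.3687]
ee_rot: [-179.8, -0.1, 86.0]
contact_force: [-0.4, 0.2, -0.2]
width: 0.9
grasp_force: 0.0
clock: 39.55
ee_pos: [0.4971, -0.271, 0.2665]
ee_rot: [179.9, 0.0, 69.7]
contact_force: [0.3, -0.6, 0.6]
width: 0.901
grasp_force: 0.0
t 39.55 pos [ 497.1 -271.   266.5] rot [1.7991e+02 3.0000e-02 6.9720e+01] w 0.901 gf 0.0 F [ 0.3 -0.6  0.6]
tool dx -0.2 dy -0.6 dz 5.5 rz 0.0004
```

```bash
python3 -m inch '[0,-0.5,5,0,0,0,0.9, 0,0,0,0,0,0,0.1, 0,0,0,0,0,0,0.1, 0,0,0,0,0,0,0.1, 0,0,0,0,0,0,0.1, 0,0,0,0,0,0,0.1, 0,0,0,0,0,0,0.1, 0,0,0,0,0,0,0.1, 0,0,0,0,0,0,0.1, 0,0,-4,0,0,0,0.1]' 70
python3 -m inch '[0,0,-5,0,0,0,0.1, 0,0,-15,0,0,0,0.1, 0,0,-25,0,0,0,0.1, 0,0,-30,0,0,0,0.1, 0,0,-30,0,0,0,0.1, 0,0,-30,0,0,0,0.1, 0,0,-14,0,0,0,0.1, 0,0,0,0,0,0,0.1, 0,0,0,0,0,0,0.1, 0,0,0,0,0,0,0.1]'
python3 - <<'E'
from h import *
go(534.2,248.5,415)
# tilt check: green flange and dark shank vs. upright prediction
im=vision.capture('scene'); p=proj('scene',[[.4967,-.271,z] for z in (.233,.227,.167)]); print(p.round(1))
y,x=np.nonzero(mask(im,"green")[170:300,130:280]); print("green px",len(x),x.min()+130,x.max()+130,y.min()+170,y.max()+170)
r=proj('scene',[[.4967+.026*np.cos(a),-.271+.026*np.sin(a),z] for z in (.233,.227) for a in np.arange(0,6.3,.1)]); print("expect",r.min(0).round(1),r.max(0).round(1))
E
```

```text
clock: 40.8
ee_pos: [0.4957, -0.2701, 0.2631]
ee_rot: [-179.8, -0.1, 69.7]
contact_force: [-0.7, -0.4, -3.8]
width: 0.292
grasp_force: 70.6
clock: 42.05
ee_pos: [0.4961, -0.2704, 0.4119]
ee_rot: [-179.8, -0.1, 69.7]
contact_force: [-0.6, 0.7, -3.8]
width: 0.293
grasp_force: 70.6
t 42.05 pos [ 496.1 -270.4  411.9] rot [-1.7982e+02 -6.0000e-02  6.9710e+01] w 0.293 gf 70.6 F [-0.6  0.7 -3.8]
tool dx 500.0 dy -144.2 dz -3.1 rz -0.0000
[[182.2 239.7]
 [182.9 242.5]
 [190.1 268.8]]
green px 263 168 198 235 253
expect [165.6 229.2] [199.2 253.6]
```

The grip holds (3.8 N load) and the flange's image extents match an upright stake. On to the green socket.

```bash
python3 -m inch '[20,-5.8,0,0,0,0,0.1, 36.9,-10.6,0,0,0,0,0.1, 36.9,-10.6,0,0,0,0,0.1, 36.9,-10.6,0,0,0,0,0.1, 36.9,-10.6,0,0,0,0,0.1, 36.9,-10.6,0,0,0,0,0.1, 36.9,-10.6,0,0,0,0,0.1, 36.9,-10.6,0,0,0,0,0.1, 36.9,-10.6,0,0,0,0,0.1, 36.9,-10.6,0,0,0,0,0.1]'
python3 -m inch '[36.9,-10.6,0,0,0,0,0.1, 36.9,-10.6,0,0,0,0,0.1, 36.9,-10.6,0,0,0,0,0.1, 36.9,-10.6,0,0,0,0,0.1, 0,0,10,0,0,0,0.1, 0,0,20,0,0,0,0.1, 0,0,20,0,0,0,0.1, 0,0,10,0,0,0,0.1, 0,0,0,0,0,0,0.1, 0,0,0,0,0,0,0.1]'
python3 -c "
from h import *
go(534.2,248.5,271.5)"
```

```text
clock: 43.35
ee_pos: [0.5227, 0.097, 0.4135]
ee_rot: [-180.0, -0.0, 69.8]
contact_force: [-0.5, 0.2, -3.7]
width: 0.29
grasp_force: 70.6
clock: 44.6
ee_pos: [0.5352, 0.2477, 0.3544]
ee_rot: [179.9, -0.0, 69.7]
contact_force: [-1.3, -1.0, -3.7]
width: 0.294
grasp_force: 70.5
t 44.60 pos [535.2 247.7 354.4] rot [ 1.7994e+02 -4.0000e-02  6.9690e+01] w 0.294 gf 70.5 F [-1.3 -1.  -3.7]
tool dx 0.4 dy -1.2 dz 82.9 rz -0.0000
```

```bash
python3 -m inch '[0.4,-1,0,0,0,0,0.1, 0,0,10,0,0,0,0.1, 0,0,14,0,0,0,0.1, 0,0,14,0,0,0,0.1, 0,0,14,0,0,0,0.1, 0,0,14,0,0,0,0.1, 0,0,8,0,0,0,0.1, 0,0,4,0,0,0,0.1, 0,0,1,0,0,0,0.1, 0,0,0,0,0,0,0.1]'
python3 -m inch '[0,0,1,0,0,0,0.1, 0,0,1,0,0,0,0.1, 0,0,0.5,0,0,0,0.1, 0,0,0.5,0,0,0,0.1, 0,0,0,0,0,0,0.1, 0,0,0,0,0,0,0.1, 0,0,0,0,0,0,0.1, 0,0,0,0,0,0,0.1, 0,0,0,0,0,0,0.1, 0,0,0,0,0,0,0.1]'
python3 -m inch '[0,0,0.5,0,0,0,0.1, 0,0,0,0,0,0,0.1, 0,0,0,0,0,0,0.1, 0,0,0,0,0,0,0.1, 0,0,0,0,0,0,0.1, 0,0,0,0,0,0,0.1, 0,0,0,0,0,0,0.1, 0,0,0,0,0,0,0.1, 0,0,0,0,0,0,0.1, 0,0,0,0,0,0,0.1]'
python3 -c "
from h import *
go(534.2,248.5,271.5)"
```

```text
clock: 45.85
ee_pos: [0.5343, 0.2487, 0.2753]
ee_rot: [180.0, -0.0, 69.7]
contact_force: [0.5, -0.4, -4.3]
width: 0.292
grasp_force: 70.6
clock: 47.1
ee_pos: [0.5341, 0.2486, 0.2717]
ee_rot: [-180.0, -0.0, 69.7]
contact_force: [0.5, -0.1, -3.7]
width: 0.293
grasp_force: 70.6
clock: 48.35
ee_pos: [0.534, 0.2486, 0.2712]
ee_rot: [-180.0, -0.0, 69.7]
contact_force: [0.4, 0.3, -4.2]
width: 0.296
grasp_force: 70.7
t 48.35 pos [534.  248.6 271.2] rot [-180.     -0.     69.72] w 0.296 gf 70.7 F [ 0.4  0.3 -4.2]
tool dx -0.1 dy 0.2 dz -0.3 rz -0.0000
```

```bash
python3 -m inch '[0,0,0.5,0,0,0,0.1, 0,0,0,0,0,0,0.1, 0,0,0,0,0,0,0.1, 0,0,0,0,0,0,0.1, 0,0,0,0,0,0,0.1, 0,0,0,0,0,0,0.1, 0,0,0,0,0,0,0.1, 0,0,0,0,0,0,0.1, 0,0,0,0,0,0,0.1, 0,0,0,0,0,0,0.1]'
```

```text
clock: 49.6
ee_pos: [0.5341, 0.2486, 0.2711]
ee_rot: [-180.0, 0.0, 69.7]
contact_force: [-3.9, -1.3, 4.3]
width: 0.292
grasp_force: 71.7
```

```bash
python3 -m inch '[0,0,0,0,0,0,0.4, 0,0,0,0,0,0,0.6, 0,0,0,0,0,0,0.9, 0,0,0,0,0,0,0.9, 0,0,0,0,0,0,0.9, 0,0,-15,0,0,0,0.9, 0,0,-25,0,0,0,0.9, 0,0,-30,0,0,0,0.9, 0,0,-30,0,0,0,0.9, 0,0,-30,0,0,0,0.9]'
python3 -m inch '[0,0,-20,0,0,0,0.9, 0,0,-10,0,0,0,0.9, 0,0,0,0,0,0,0.9, 0,0,0,0,0,0,0.9, 0,0,0,0,0,0,0.9, 0,0,0,0,0,0,0.9, 0,0,0,0,0,0,0.9, 0,0,0,0,0,0,0.9, 0,0,0,0,0,0,0.9, 0,0,0,0,0,0,0.9]'
python3 -c "
from h import *
im=vision.capture('scene'); cv2.imwrite('pics/end.png',cv2.resize(im[110:320,240:500],(740,598))[:,:,::-1])"
```

```text
clock: 50.85
ee_pos: [0.5339, 0.2486, 0.4031]
ee_rot: [179.9, -0.1, 69.7]
contact_force: [-0.2, -0.3, -0.3]
width: 0.903
grasp_force: 0.0
clock: 52.1
ee_pos: [0.534, 0.2486, 0.4308]
ee_rot: [180.0, -0.0, 69.7]
contact_force: [0.7, 0.7, 0.3]
width: 0.899
grasp_force: 0.0
```

View pics/end.png

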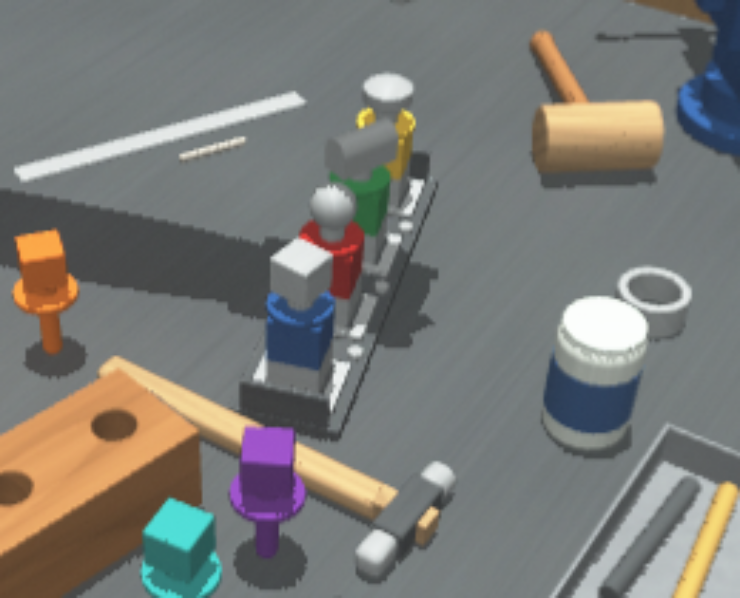

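All four stakes stand upright and seated in their own colours: blue (300,310), red (332,245), green (360,185), yellow (388,120). The hammer and tin have not moved and the gripper is clear. Handing in.

```bash
python3 -c "
from bench import manip; print(manip.hand_in())"
```

```text
the job is handed in; nothing more can be done
None
```

The four stakes stand upright in their colour-matched rack sockets, flanges on the tubes, with the hammer and tin untouched; the job was handed in at about 52 s, and the hand-in returned no verdict.

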